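# Square up the sample carriers on the loading plate

### The arm

A 6-joint arm with a two-finger parallel gripper is mounted at the origin on the work surface. World frame = base frame: x ahead of the robot, y to its left, z up, the work surface at z = 0. Lengths are in m, angles in rad, forces in N, time in s.
With the tool pointing down it reaches from about 0.375 to 0.9 m from the base axis. Payload 3.1 kg.
Tool frame: the origin (TCP) lies on the front face of the gripper's body, between the roots of the fingers; the fingertips stand 70 mm ahead of it and the grasp point (between the pads) lies 51 mm ahead of it (nose_length is the distance from the TCP to the fingertips, in m); z points along the fingers, x is the direction in which the jaws open and shut, and the axes are right-handed (so a half turn about z gives the same grasp; the last joint's range is limited). The gripper opens to 87 mm and grips with 3 to 60 N. Pads are 19 mm wide; open, the fingers measure 117 mm over their backs; the gripper's body (75 mm by 190 mm) begins 51 mm behind the grasp point.
Start: joints at [-0.178, 0.527, 1.433, -0, 1.181, -0.178], TCP at [0.625, 0, 0.292] pointing down, gripper open.
Joint ranges: [-3.08, 3.08], [-0.75, 2.2], [0.22, 2.44], [-1.43, 4.57], [0, 2.65], [-2.85, 2.85]. Speed limits (rad/s): [2.79, 2.79, 3.14, 3.14, 3.14, 3.14].

### API

Orientations are given as a unit quaternion [w, x, y, z].
In Python, from rig import * gives the robot as it stands. The module is installed in compiled form; this text tells all that it offers. Calls block until the motion is done:
- goto(position, orientation): joint-space move of the TCP to a pose.
- move_linear(position, rate=0.15, attitude=None, force_limit=None): straight line of the TCP; attitude=None keeps the orientation; rate is the mean speed in m/s. With force_limit (N) it stops when the force on the tool has changed by that much, and returns True; else False.
- movej(angles): joint-space move.
- grip(opening, f_grip=None): finger opening in m; f_grip is the grip in N (None keeps the last); returns when the fingers have stopped.
- hold(seconds).
- solve_ik(position, orientation): joint angles nearest the present ones, or None.
- get_state(): the state.
- get_image(name): name is "scene" or "side" or "wrist"; returns the picture (420x560x3 uint8, red, green, blue); there is no depth.
- camera_params(name): a dict with "camera_matrix" (3x3 intrinsics, pixels), "origin" and "rotation" of the camera in the world. Camera axes: x right, y down, z forward; pixel columns grow to the right and rows downward; lengths in m; the calibration is good to about 2 mm. A picture is of the moment at which its call begins: read the wrist's pose just before it. camera_params takes no time and is no camera call; for the wrist camera it gives the pose at the moment of the call.
A pose or a line that the arm cannot do raises PlanningError and nothing moves.
- sign_off(): hands the job in, once; it reports no verdict.
Trained networks look in the newest picture that a camera, given by its name, has taken for a name from the list of things; names that differ only in an ending like _2 or _b are one class to them, and where a whole thing is asked for, a point or a joint stands for the part that bears it (a point fixed in the world has none). Each returns a list of dicts, best first, with "confidence" (0 to 1); they miss things now and then, are a little off and sometimes report something else, mostly with a low value. They report only what shows in the picture. A call takes as long as a camera call. They do not tell look-alikes from the thing itself.
- cut_out(camera, label): "mask" (420x560 bool, what is visible of it) and "point" ([column, row] in pixels, amid what is visible of it).
- tip_of(camera, label): "point" ([column, row] in pixels: a listed point, or the origin of a listed thing).
The state is a dict: "clock": time; "joint_positions": joint angles; "joint_vel": joint speeds; "joint_efforts": joint torques, N m; "position": TCP position; "orientation": TCP orientation; "contact_force": force on the tool from outside, world axes, zero at the start; "moment": the same for the moment, N m; "opening": finger opening in m.
Only numpy, scipy, OpenCV 4.12 (cv2) and the standard library are available. Lean on these libraries where they do the work, as an engineer would, in place of code of your own. Each camera call takes 0.05 s, during which the arm holds its last target.

### The job

Take the straightedge by its grip from its mat and, with its long face, push the five loose sample carriers across the loading plate until the whole row stands square and in a straight line against the stop bar, wherever the bar happens to be set. Squeeze the row home with about 12 N at the hand for a moment, never pressing the stop with more than 16 N; then lay the straightedge back on its mat, along the mat, and let go. Touch the carriers only with the straightedge, keep them flat on the plate, and leave the jar, the ring and the wrench alone.

Things in the scene. Friction and masses are not known exactly. Their poses are not given: they have to be found in the camera images.
- tray: fixed dark steel loading plate, 210 x 270 x 8 mm (x, y, height), its upper face flat at 8 mm above the bench. Origin: on its underside, 15 mm towards +x from the plate's middle; z up. The stop stands along its +x side, the side away from the robot; the -x side is open.
- bracket: the stop: fixed steel strip 12 (x) x 250 (y) x 18 mm high on the plate; in front of it (-x), on guide pins, a clamped aluminium stop bar, equally long and high, 14 mm thick, parallel. Origin: centre of the strip's underside, 80 mm to +x of the plate's origin, same axes. The bar is set anew each time and NOT measured: its stop face is 24 to 54 mm to -x of this origin; feel for it. It does not give.
- straightedge: aluminium straightedge, a bar 20 mm thick (its x) x 240 mm long (its y) x 20 mm high, with rule marks on top and, in the middle, an upright black grip 18 mm thick (x) x 60 mm long (y) that rises from 20 to 68 mm above the bar's underside. Origin: centre of the underside. Both long faces are alike and straight. 0.3 kg. Starts on the mat.
- mat: fixed black rubber mat on the bench, 90 mm (its x) x 300 mm (its y) x 3 mm thick, the straightedge's resting place. Origin: centre of its underside; the straightedge lies along its y.
- carrier1: loose aluminium sample carrier, a block 36 mm deep (its x, the direction in which it goes up to the stop bar) x 32 mm wide (its y) x 16 mm high with a dark disc on top; number 1 of five alike in the row, counted from the plate's -y end. Origin: centre of its underside. When it is home its origin is 18 mm to -x of the bar's stop face. 0.04 to 0.085 kg; the five together take 2 to 4 N to slide.
- carrier2: loose aluminium sample carrier, a block 36 mm deep (its x, the direction in which it goes up to the stop bar) x 32 mm wide (its y) x 16 mm high with a dark disc on top; number 2 of five alike in the row, counted from the plate's -y end. Origin: centre of its underside. When it is home its origin is 18 mm to -x of the bar's stop face. 0.04 to 0.085 kg; the five together take 2 to 4 N to slide.
- carrier3: loose aluminium sample carrier, a block 36 mm deep (its x, the direction in which it goes up to the stop bar) x 32 mm wide (its y) x 16 mm high with a dark disc on top; number 3 of five alike in the row, counted from the plate's -y end. Origin: centre of its underside. When it is home its origin is 18 mm to -x of the bar's stop face. 0.04 to 0.085 kg; the five together take 2 to 4 N to slide.
- carrier4: loose aluminium sample carrier, a block 36 mm deep (its x, the direction in which it goes up to the stop bar) x 32 mm wide (its y) x 16 mm high with a dark disc on top; number 4 of five alike in the row, counted from the plate's -y end. Origin: centre of its underside. When it is home its origin is 18 mm to -x of the bar's stop face. 0.04 to 0.085 kg; the five together take 2 to 4 N to slide.
- carrier5: loose aluminium sample carrier, a block 36 mm deep (its x, the direction in which it goes up to the stop bar) x 32 mm wide (its y) x 16 mm high with a dark disc on top; number 5 of five alike in the row, counted from the plate's -y end. Origin: centre of its underside. When it is home its origin is 18 mm to -x of the bar's stop face. 0.04 to 0.085 kg; the five together take 2 to 4 N to slide.
- jar: closed amber glass jar, 52 mm across, 75 mm tall; a bystander. Origin: centre of its underside
- flange: steel ring 70 mm across, 13 mm high, lying flat; a bystander. Origin: centre of its underside
- wrench: steel wrench lying on the bench between robot and work; a bystander. Origin: underside, near its middle
Mind the look-alikes: they are no part of the job. Leave any green, pink or red look-alike of the carrier5 alone.

How it is judged:
On the way, in this order (a step that is already met when the one before it is completed fails the run):
1. the straightedge is lifted off its mat in the gripper (height (world z) of straightedge above 0.02 m and contact force between straightedge and the fingers above 1 N), for 0.2 s.
2. the held straightedge squeezes the row home: all five carriers in line (2.5 mm, 0.04 rad) and pressing on the stop with more than 5 N together (x of carrier1 in the frame of carrier3 between -0.0025 and 0.0025 m and x of carrier2 in the frame of carrier3 between -0.0025 and 0.0025 m and x of carrier4 in the frame of carrier3 between -0.0025 and 0.0025 m and x of carrier5 in the frame of carrier3 between -0.0025 and 0.0025 m and angle between the x axis of each of carrier1, carrier2, carrier3, carrier4, carrier5 and the x axis of tray, either way round below 0.04 rad and z of each of carrier1, carrier2, carrier3, carrier4, carrier5 in the frame of tray below 0.011 m and angle between each of carrier1, carrier2, carrier3, carrier4, carrier5's own z axis and vertical below 0.06 rad and contact force between bracket and anything else above 5 N and contact force between straightedge and the fingers above 1 N), for 0.3 s.
At the end, for the whole second after the job is handed in: All five carriers lie flat on the plate, at rest where the stop bar put them, in one line (each within 2.5 mm of the middle one) and square to the plate (0.04 rad), and the straightedge lies flat and still on its mat, centred within 30 mm each way and along the mat within 0.2 rad (x of carrier1 in the frame of carrier3 between -0.0025 and 0.0025 m and x of carrier2 in the frame of carrier3 between -0.0025 and 0.0025 m and x of carrier4 in the frame of carrier3 between -0.0025 and 0.0025 m and x of carrier5 in the frame of carrier3 between -0.0025 and 0.0025 m and angle between the x axis of each of carrier1, carrier2, carrier3, carrier4, carrier5 and the x axis of tray, either way round below 0.04 rad and z of each of carrier1, carrier2, carrier3, carrier4, carrier5 in the frame of tray below 0.011 m and angle between each of carrier1, carrier2, carrier3, carrier4, carrier5, straightedge's own z axis and vertical below 0.06 rad and x of carrier3 in the frame of tray above 0.004 m and x of straightedge in the frame of mat between -0.03 and 0.03 m and y of straightedge in the frame of mat between -0.03 and 0.03 m and z of straightedge in the frame of mat below 0.006 m and angle between the y axis of straightedge and the y axis of mat, either way round below 0.2 rad and linear speed of each of carrier1, carrier2, carrier3, carrier4, carrier5, straightedge below 0.01 m/s); the robot touches nothing.
It fails at once if the stop is pressed with more than 16 N (contact force between bracket and anything else above 16 N).
It fails at once if the gripper or arm touches a carrier (contact force between any of the fingers, the arm and carrier1 above 0.3 N or contact force between any of the fingers, the arm and carrier2 above 0.3 N or contact force between any of the fingers, the arm and carrier3 above 0.3 N or contact force between any of the fingers, the arm and carrier4 above 0.3 N or contact force between any of the fingers, the arm and carrier5 above 0.3 N).
It fails at once if a carrier is tipped (angle between any of carrier1, carrier2, carrier3, carrier4, carrier5's own z axis and vertical above 0.25 rad).
It fails at once if a bystander (jar, ring or wrench) is shifted by more than 15 mm (distance of any of jar, flange, wrench from where it was at the start of the episode above 0.015 m).
It also fails if it takes over 58 s, if anything falls off the work surface, if the arm or the gripper's body presses on something with over 40 N, if the wrist force passes 120 N, or if a joint passes its speed limit or range.

## Working session

There is one attempt and no reset: what is moved stays moved. The work goes in short steps, each a Python script; the robot and the scene stay as the last script left them, time stands still between calls to the robot, and variables do not carry over. Pictures are saved under pics/ and viewed, and the job is handed in when it is done.

```bash
mkdir -p pics; ls; cat > h.py <<'E'
from rig import *
import numpy as np, cv2
def save(n,f):
    im=get_image(n); cv2.imwrite('pics/'+f+'.png',im[:,:,::-1]); return im
def ray(cam,px,z,cp=None):
    c=cp or camera_params(cam); K=np.array(c["camera_matrix"]);R=np.array(c["rotation"]);o=np.array(c["origin"])
    d=R@np.linalg.inv(K)@np.array([px[0],px[1],1.0]); t=(z-o[2])/d[2]; return o+t*d
def proj(cam,P,cp=None):
    c=cp or camera_params(cam); K=np.array(c["camera_matrix"]);R=np.array(c["rotation"]);o=np.array(c["origin"])
    q=K@(R.T@(np.array(P)-o)); return q[:2]/q[2]
E
python3 - <<'E'
from h import *
for n in("scene","side","wrist"):
    save(n,n+'0')
    c=camera_params(n);print(n,np.round(c["origin"],3),np.round(c["rotation"],3).tolist(),np.round(c["camera_matrix"],1).tolist())
for lab,z in(("straightedge",0.003),("mat",0),("tray",0),("bracket",0.008),("jar",0),("flange",0),("wrench",0)):
    for n in ("scene","side"):
        print(lab,n,[(np.round(d["point"],1).tolist(),round(d["confidence"],2),np.round(ray(n,d["point"],z),3).tolist()) for d in tip_of(n,lab)])
s=get_state();print({k:np.round(v,3) for k,v in s.items()})
E
```

```text
pics
scene [1.021 0.231 0.586] [-0.205, 0.535, 0.764, -0.298] [[401.1, 0.0, 275.5], [0.0, 401.1, 204.7], [0.0, 0.0, 1.0]]
side [0.206 0.522 0.7  ] [0.103, -0.257, 0.901, -0.334] [[395.4, 0.0, 284.0], [0.0, 395.4, 212.3], [0.0, 0.0, 1.0]]
wrist [0.624 0.083 0.383] [0.153, 0.988, 0.0, -0.001] [[377.0, 0.0, 281.1], [0.0, 377.0, 205.3], [0.0, 0.0, 1.0]]Traceback (most recent call last):
  File "<stdin>", line 7, in <module>
  File "h.py", line 7, in ray
    d=R@np.linalg.inv(K)@np.array([px[0],px[1],1.0]); t=(z-o[2])/d[2]; return o+t*d
      ~^~~~~~~~~~~~~~~~~
ValueError: matmul: Input operand 1 has a mismatch in its core dimension 0, with gufunc signature (n?,k),(k,m?)->(n?,m?) (size 3 is different from 4)
```

```bash
cat > h.py <<'E'
from rig import *
import numpy as np, cv2
from scipy.spatial.transform import Rotation as Ro
def save(n,f):
    im=get_image(n); cv2.imwrite('pics/'+f+'.png',im[:,:,::-1]); return im
def par(cam,cp):
    c=cp or camera_params(cam); q=c["rotation"]
    return np.array(c["camera_matrix"]),Ro.from_quat([q[1],q[2],q[3],q[0]]).as_matrix(),np.array(c["origin"])
def ray(cam,px,z,cp=None):
    K,R,o=par(cam,cp)
    d=R@np.linalg.inv(K)@np.array([px[0],px[1],1.0]); t=(z-o[2])/d[2]; return o+t*d
def proj(cam,P,cp=None):
    K,R,o=par(cam,cp)
    q=K@(R.T@(np.array(P)-o)); return q[:2]/q[2]
E
python3 - <<'E'
from h import *
print(par("scene",None)[1].round(2),par("wrist",None)[1].round(2))
for lab,z in(("straightedge",0.003),("mat",0),("tray",0),("bracket",0.008),("carrier1",0.008),("jar",0),("flange",0),("wrench",0)):
    for n in ("scene","side","wrist"):
        print(lab,n,[(np.round(d["point"],1).tolist(),round(d["confidence"],2),np.round(ray(n,d["point"],z),3)[:2].tolist()) for d in tip_of(n,lab)])
s=get_state();print({k:np.round(v,3) for k,v in s.items()})
E
```

```text
[[-0.34  0.7  -0.63]
 [ 0.94  0.25 -0.24]
 [-0.01 -0.67 -0.74]] [[ 1.    0.   -0.  ]
 [-0.   -0.95 -0.3 ]
 [-0.    0.3  -0.95]]
straightedge scene [([283.9, 156.0], 0.7, [0.38, 0.012]), ([149.4, 204.7], 0.57, [0.607, -0.189])]
straightedge side [([300.7, 151.5], 0.58, [0.612, -0.19])]
straightedge wrist [([265.1, 333.9], 0.69, [0.605, -0.198])]
mat scene [([153.5, 201.9], 0.68, [0.596, -0.188])]
mat side [([301.8, 153.7], 0.88, [0.606, -0.187])]
mat wrist []
tray scene [([321.9, 234.0], 0.83, [0.56, 0.15])]
tray side [([238.0, 244.5], 0.89, [0.573, 0.146])]
tray wrist [([220.7, 14.1], 0.6, [0.569, 0.146])]
bracket scene [([306.8, 268.8], 0.63, [0.648, 0.147])]
bracket side [([210.6, 227.6], 0.6, [0.649, 0.145])]
bracket wrist [([305.2, 11.8], 0.88, [0.646, 0.146])]
carrier1 scene [([348.7, 227.9], 0.94, [0.536, 0.194]), ([326.6, 224.9], 0.89, [0.543, 0.154]), ([304.4, 212.1], 0.85, [0.527, 0.105]), ([369.0, 334.7], 0.79, [0.728, 0.27]), ([432.0, 299.4], 0.77, [0.635, 0.353]), ([435.1, 223.2], 0.69, [0.471, 0.343]), ([368.5, 238.0], 0.6, [0.547, 0.233]), ([282.4, 205.8], 0.58, [0.526,
[... 740 characters left out ...]
.3, 197.2], 0.66, [0.343, -0.16])]
flange wrist []
wrench scene [([281.2, 156.2], 0.68, [0.379, 0.006])]
wrench side [([265.9, 239.6], 0.16, [0.528, 0.103])]
wrench wrist [([38.9, 161.7], 0.71, [0.375, 0.008])]
{'clock': np.float64(1.4), 'joint_positions': array([-0.178,  0.528,  1.433, -0.   ,  1.181, -0.178]), 'joint_vel': array([ 0.   , -0.001,  0.002, -0.002,  0.001,  0.   ]), 'joint_efforts': array([ 1.0000e-03, -4.4001e+01, -1.7698e+01,  6.3000e-02,  5.0000e-02,
       -0.0000e+00]), 'position': array([0.625, 0.   , 0.292]), 'orientation': array([-0.,  1., -0., -0.]), 'contact_force': array([ 0.274, -0.289,  0.669]), 'moment': array([0.021, 0.037, 0.015]), 'opening': np.float64(0.087)}
```

View pics/scene0.png

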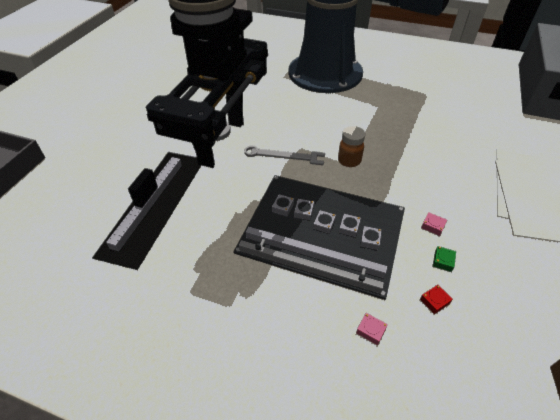

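View pics/side0.png

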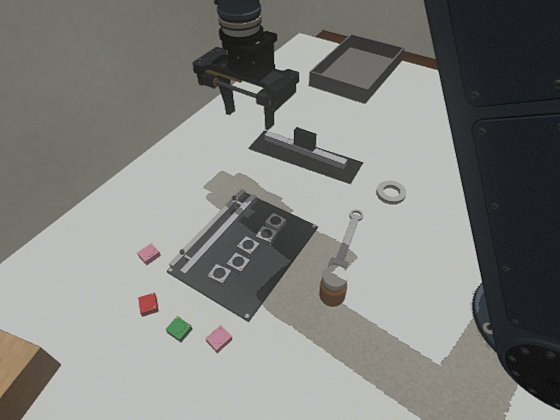

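View pics/wrist0.png

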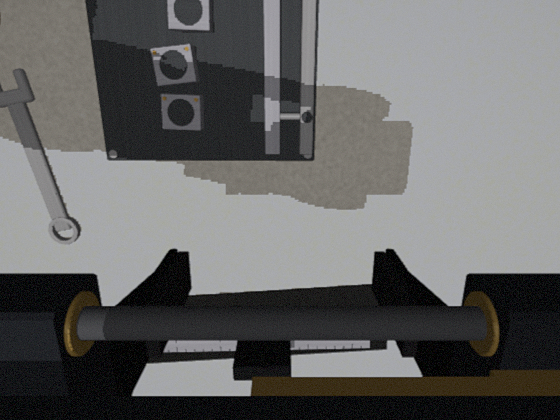

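```bash
python3 - <<'E'
import cv2
s=cv2.imread('pics/scene0.png');d=cv2.imread('pics/side0.png')
cv2.imwrite('pics/z1.png',cv2.resize(s[140:275,80:230],None,fx=4,fy=4,interpolation=2))
cv2.imwrite('pics/z2.png',cv2.resize(s[165:305,225:415],None,fx=4,fy=4,interpolation=2))
cv2.imwrite('pics/z3.png',cv2.resize(d[110:200,230:380],None,fx=5,fy=5,interpolation=2))
cv2.imwrite('pics/z4.png',cv2.resize(d[180:330,155:330],None,fx=4,fy=4,interpolation=2))
E
```

```text
(no output)
```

View pics/z1.png

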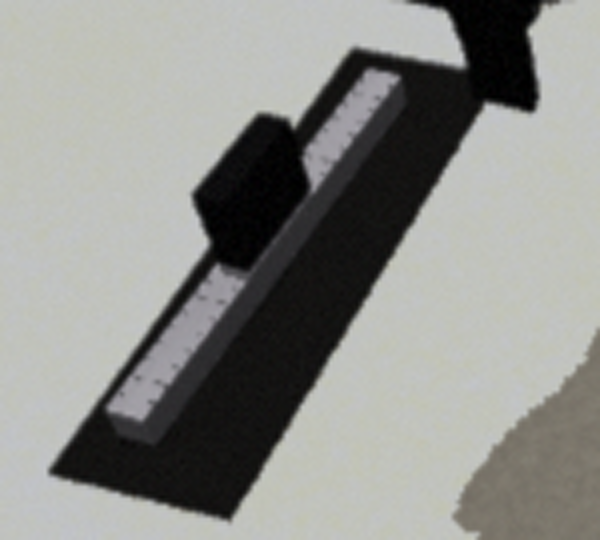

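View pics/z2.png

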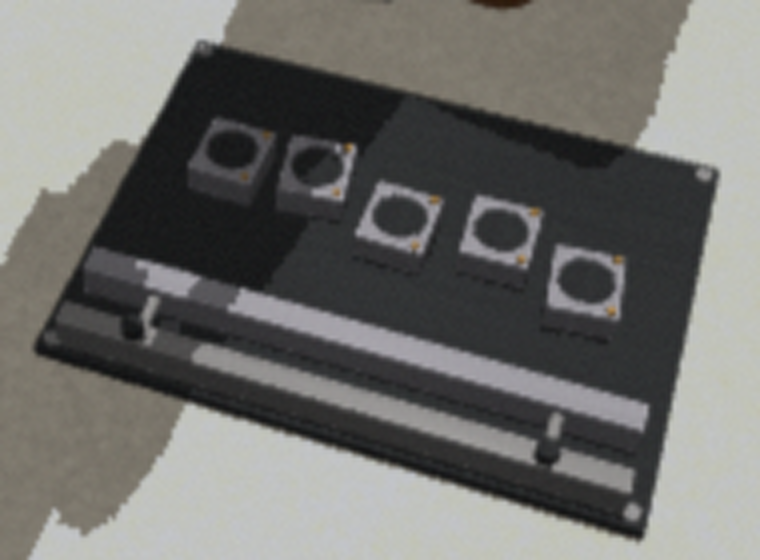

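View pics/z3.png

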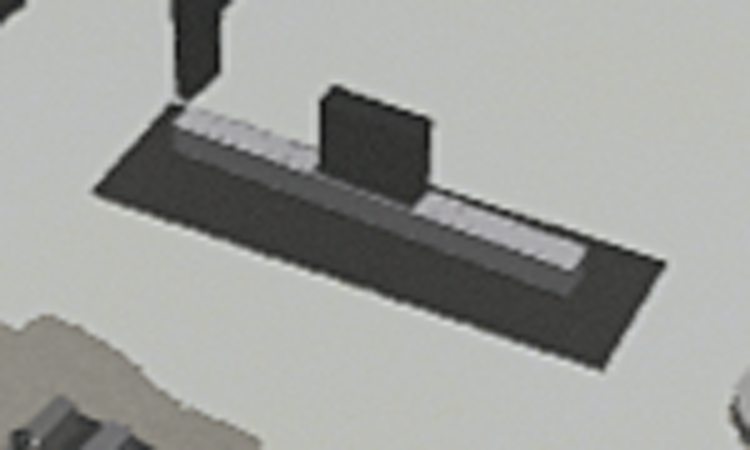

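View pics/z4.png

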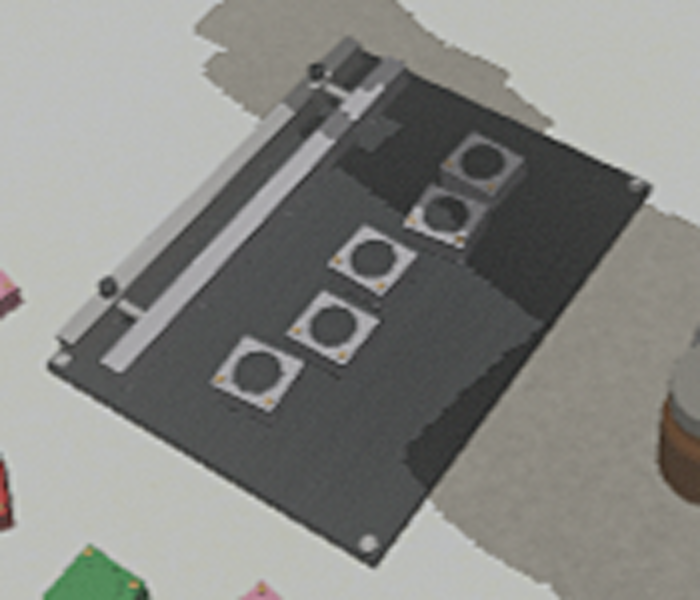

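```bash
python3 - <<'E'
from h import *
def q(cam,off,sc,z,pts):
    return np.array([ray(cam,(off[0]+(p[0]+.5)/sc-.5,off[1]+(p[1]+.5)/sc-.5),z)[:2] for p in pts]).round(4).tolist()
S=((80,140),4);T=((225,165),4);A=((230,110),5);B=((155,180),4)
print('mat',q('scene',*S,.003,[(352,48),(232,520),(50,472)]),q('side',*A,.003,[(95,192),(603,370),(665,263)]))
print('SE',q('scene',*S,.023,[(107,408),(150,420),(368,68),(402,82)]),q('side',*A,.023,[(175,125),(188,105),(585,243),(573,270)]))
print('grip top .071',q('scene',*S,.071,[(193,195),(265,113),(290,123),(215,203)]),q('side',*A,.071,[(320,100),(335,87),(432,122)]))
print('tray',q('scene',*T,.008,[(200,42),(718,172),(642,530),(38,345)]),q('side',*B,.008,[(650,185),(378,562),(50,362),(345,40)]))
print('bar',q('scene',*T,.026,[(95,250),(648,405)]),q('side',*B,.026,[(405,62),(125,372)]))
print('carr top',q('scene',*T,.024,[(233,150),(319,165),(399,217),(501,230),(586,282)]),q('side',*B,.024,[(484,163),(447,213),(373,258),(333,325),(258,373)]))
E
```

```text
mat [[0.4535, -0.2384], [0.7451, -0.1264], [0.751, -0.2161]] [[0.7399, -0.129], [0.445, -0.1489], [0.452, -0.2369]]
SE [[0.7233, -0.1987], [0.7225, -0.1769], [0.4846, -0.2058], [0.4884, -0.1831]] [[0.7199, -0.179], [0.7236, -0.1973], [0.4862, -0.2078], [0.4823, -0.1862]]
grip top .071 [[0.634, -0.199], [0.5755, -0.1983], [0.5776, -0.1833], [0.635, -0.1867]] [[0.6312, -0.1848], [0.6301, -0.1981], [0.5732, -0.1987]]
tray [[0.4493, 0.0159], [0.4505, 0.2831], [0.6568, 0.2816], [0.6558, 0.0155]] [[0.4477, 0.0154], [0.4462, 0.2806], [0.6544, 0.2797], [0.6612, 0.0131]]
bar [[0.6106, 0.0249], [0.6093, 0.2725]] [[0.6087, 0.0225], [0.6066, 0.2706]]
carr top [[0.53, 0.0625], [0.5254, 0.1039], [0.5438, 0.1481], [0.5356, 0.1938], [0.5523, 0.236]] [[0.5283, 0.0616], [0.5262, 0.1016], [0.5429, 0.1471], [0.5356, 0.1924], [0.5505, 0.2353]]
```

```bash
cat >> h.py <<'E'
def ori(psi): return [0.0,float(np.cos(psi/2)),float(np.sin(psi/2)),0.0]
def st(*a):
    s=get_state(); print(*a,'t',round(float(s['clock']),2),'p',np.round(s['position'],4),'F',np.round(s['contact_force'],2),'M',np.round(s['moment'],2),'op',round(float(s['opening']),4)); return s
E
python3 - <<'E'
from h import *
import pickle
goto([0.555,0.205,0.30],ori(0)); hold(0.3)
cp=camera_params('wrist'); im=save('wrist','w1'); pickle.dump(cp,open('w1.pkl','wb'))
st()
for lab,z in(("tray",0),("bracket",.008),("carrier1",.008)):
    print(lab,[(np.round(d["point"],1).tolist(),round(d["confidence"],2),np.round(ray("wrist",d["point"],z,cp),4)[:2].tolist()) for d in tip_of("wrist",lab)])
for psi in(.035-np.pi/2,.035+np.pi/2): print(solve_ik([.604,-.192,.2],ori(psi)))
E
```

```text
t 2.62 p [0.5555 0.204  0.2999] F [-0.12  0.25 -0.99] M [ 0.02 -0.02  0.06] op 0.0871
tray [([293.1, 217.1], 0.88, [0.5683, 0.1486])]
bracket [([365.4, 218.9], 0.8, [0.6461, 0.1492])]
carrier1 [([192.7, 34.1], 0.96, [0.4731, 0.3325]), ([256.2, 291.4], 0.92, [0.5263, 0.061]), ([256.2, 257.8], 0.88, [0.5272, 0.1034]), ([361.6, 6.8], 0.79, [0.6292, 0.355]), ([275.8, 138.2], 0.78, [0.55, 0.2359]), ([272.9, 0.0], 0.72, [0.5481, 0.3608]), ([272.7, 218.5], 0.59, [0.5461, 0.1499]), ([263.5, 180.2], 0.57, [0.5368, 0.1924]), ([443.9, 103.4], 0.56, [0.7153, 0.2695]), ([366.4, 220.7], 0.29, [0.6473, 0.1472])]
[-4.83826360e-01  6.48750965e-01  1.49034904e+00 -4.44089210e-16
  1.00249265e+00  1.05196997e+00]
[-4.83826360e-01  6.48750965e-01  1.49034904e+00 -4.44089210e-16
  1.00249265e+00 -2.08962269e+00]
```

View pics/w1.png

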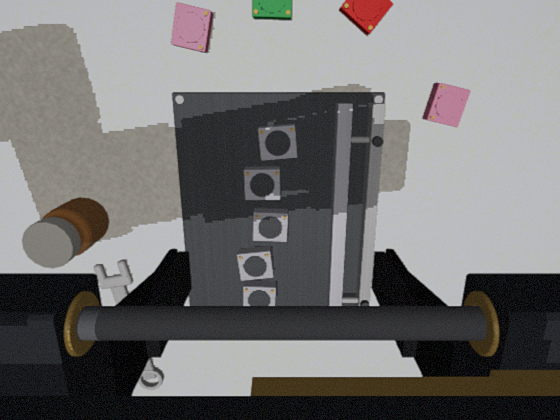

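```bash
python3 - <<'E'
from h import *
import pickle
cp=pickle.load(open('w1.pkl','rb'))
im=cv2.cvtColor(cv2.imread('pics/w1.png'),cv2.COLOR_BGR2GRAY).astype(float)
im=cv2.GaussianBlur(im,(0,0),1)
def edge(rows,c0,c1,half,z,sgn):
    P=[]
    for i,r in enumerate(rows):
        c=c0+(c1-c0)*i/(len(rows)-1); lo=int(c-half);hi=int(c+half)
        g=sgn*np.gradient(im[r,lo:hi]); k=int(np.argmax(g))
        if 0<k<len(g)-1 and g[k]>3:
            d=(g[k-1]-g[k+1])/(2*(g[k-1]-2*g[k]+g[k+1])); P.append(ray('wrist',(lo+k+d,r),z,cp)[:2])
    P=np.array(P); 
    for _ in range(3):
        f=np.polyfit(P[:,1],P[:,0],1); e=abs(P[:,0]-np.polyval(f,P[:,1])); P=P[e<max(2*np.median(e),4e-4)]
    print(len(P),'slope',f[0].round(4),'x at y=.148',np.polyval(f,.148).round(4),'res',e.std().round(5))
edge(range(98,285),173.5,188.5,7,.008,-1)
edge(range(110,200),385,379,6,.008,1)
edge(range(108,300),337,331,5,.026,1)
for r in (130,170,210,250,290): print(r,im[r,320:375].round().astype(int).tolist())
# scene-camera rows? top edge (along x)
P=[]
for c in range(195,330):
    g=-np.gradient(im[85:102,c]);k=int(np.argmax(g)); P.append(ray('wrist',(c,85+k),.008,cp)[:2])
P=np.array(P);print('top',np.polyfit(P[:,0],P[:,1],1))
E
```

```text
154 slope 0.0023 x at y=.148 0.4482 res 4e-05
73 slope 0.0064 x at y=.148 0.6574 res 0.00011
190 slope 0.003 x at y=.148 0.6081 res 6e-05
130 [46, 46, 45, 44, 45, 45, 45, 45, 45, 46, 46, 46, 46, 47, 52, 59, 73, 93, 110, 116, 116, 116, 116, 116, 116, 115, 114, 114, 114, 111, 101, 80, 59, 48, 46, 46, 46, 45, 43, 44, 45, 45, 45, 44, 43, 44, 46, 51, 55, 57, 64, 81, 98, 106, 108]
170 [46, 46, 46, 45, 45, 46, 46, 46, 46, 46, 46, 47, 49, 56, 69, 89, 107, 114, 115, 116, 116, 115, 115, 116, 116, 115, 114, 111, 97, 73, 53, 46, 45, 44, 44, 44, 44, 45, 45, 45, 45, 45, 45, 46, 49, 54, 57, 64, 80, 98, 107, 109, 109, 109, 108]
210 [75, 77, 77, 76, 76, 76, 76, 76, 76, 76, 74, 69, 71, 87, 106, 116, 117, 117, 117, 117, 117, 117, 117, 117, 116, 113, 101, 86, 77, 76, 75, 75, 74, 74, 75, 75, 75, 75, 75, 74, 72, 69, 64, 64, 77, 107, 138, 156, 162, 164, 165, 165, 165, 164, 165]
250 [76, 76, 75, 75, 75, 75, 75, 75, 72, 72, 86, 120, 155, 173, 175, 174, 174, 174, 174, 174, 173, 173, 172, 162, 134, 98, 77, 73, 74, 74, 74, 74, 74, 74, 74, 74, 74, 73, 70, 65, 63, 74, 104, 136, 153, 158, 159, 161, 161, 161, 159, 159, 159, 160, 161]
290 [72, 72, 73, 73, 73, 73, 71, 70, 78, 105, 141, 165, 172, 172, 171, 171, 170, 169, 169, 169, 167, 155, 128, 95, 77, 72, 72, 72, 72, 72, 72, 71, 72, 73, 72, 70, 66, 65, 75, 103, 134, 153, 157, 158, 158, 158, 157, 156, 156, 161, 167, 158, 119, 65, 27]
top [0.00067144 0.28036956]
```

```bash
python3 - <<'E'
from h import *
o=ori(.035-np.pi/2)
goto([.604,-.192,.20],o); st('above')
print(move_linear([.604,-.192,.0955],rate=.12,force_limit=8)); st('down')
grip(0.0,f_grip=55); st('grip')
hold(.2)
move_linear([.604,-.192,.17],rate=.08); hold(.3); st('up')
save('scene','s2');save('side','d2')
E
python3 - <<'E'
import cv2,numpy as np
s=cv2.imread('pics/s2.png')[60:270,60:300];d=cv2.imread('pics/d2.png')[20:230,200:440]
cv2.imwrite('pics/c2.png',cv2.resize(np.hstack([s,d]),(800,350),interpolation=2))
E
```

```text
above t 4.3 p [ 0.6042 -0.1909  0.2003] F [ 0.43  0.44 -0.98] M [0.04 0.07 0.03] op 0.0869
False
down t 5.32 p [ 0.6046 -0.1922  0.0962] F [ 0.17 -0.22 -0.75] M [0.08 0.18 0.01] op 0.0876
grip t 6.43 p [ 0.6043 -0.1924  0.0956] F [ 0.17 -0.93 -0.37] M [-0.21  0.06  0.01] op 0.0176
up t 8.02 p [ 0.6039 -0.1919  0.1695] F [ 0.17 -0.72 -3.04] M [0.05 0.09 0.  ] op 0.0176
```

View pics/c2.png

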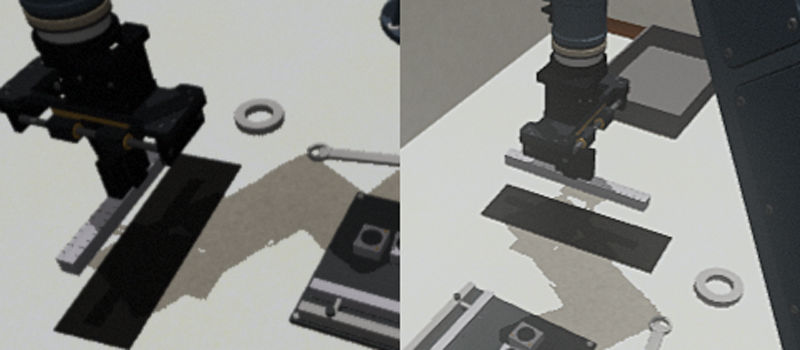

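```bash
python3 - <<'E'
from h import *
o=ori(-0.0015)
goto([.59,-.10,.21],o)
goto([.482,.149,.19],o); hold(.4); st('above')
print(move_linear([.482,.149,.103],rate=.07,force_limit=8)); hold(.3); st('down')
save('side','d3');save('scene','s3')
E
python3 - <<'E'
import cv2,numpy as np
s=cv2.imread('pics/s3.png')[130:300,220:420];d=cv2.imread('pics/d3.png')[150:320,150:350]
cv2.imwrite('pics/c3.png',cv2.resize(np.hstack([s,d]),(800,340),interpolation=2))
E
```

```text
above t 10.84 p [0.4823 0.1485 0.19  ] F [-0.18 -0.12 -3.28] M [ 0.01 -0.   -0.04] op 0.0174
False
down t 12.53 p [0.4821 0.149  0.1032] F [ 0.88  0.85 -2.78] M [0.03 0.01 0.02] op 0.0175
```

View pics/c3.png

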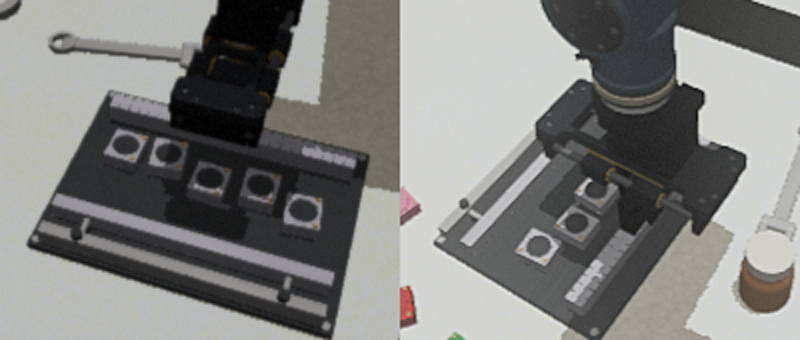

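```bash
python3 - <<'E'
from h import *
print(move_linear([.548,.149,.103],rate=.03,force_limit=9)); st('a')
r=move_linear([.575,.149,.103],rate=.005,force_limit=7); print(r); s=st('b')
hold(.3); st('c')
E
```

```text
False
a t 14.98 p [0.548 0.149 0.103] F [-1.38  0.03 -3.54] M [-0.08  0.2   0.01] op 0.0174
True
b t 18.19 p [0.5623 0.1489 0.1019] F [ 0.41  0.41 -3.4 ] M [-0.04 -0.01 -0.01] op 0.0177
c t 18.49 p [0.5602 0.1489 0.1009] F [ 0.5   0.17 -2.28] M [-0.01 -0.07  0.02] op 0.0178
```

```bash
python3 - <<'E'
from h import *
s=get_state(); p=s['position']
move_linear([.5605,.149,.1035],rate=.01,force_limit=9); hold(.2); st('pre')
for x in (.5615,.562,.5625,.563,.5635):
    r=move_linear([x,.149,.1035],rate=.005,force_limit=9); s=st(x,r)
    hold(.15); s=st(x,r)
    if r or s['contact_force'][0]<-6: break
E
```

```text
pre t 19.09 p [0.5605 0.149  0.1035] F [ 0.33  0.   -2.85] M [-0.04 -0.04  0.06] op 0.0175
0.5615 False t 19.44 p [0.5616 0.149  0.1035] F [ 0.39 -0.74 -2.29] M [ 0.01 -0.08  0.05] op 0.0176
0.5615 False t 19.59 p [0.5614 0.149  0.1035] F [ 0.5  -0.53 -2.41] M [ 0.   -0.08 -0.01] op 0.0176
0.562 False t 19.84 p [0.5621 0.149  0.1035] F [ 0.25 -0.27 -3.13] M [ 0.08 -0.02  0.02] op 0.0176
0.562 False t 19.99 p [0.562  0.149  0.1035] F [-0.   -0.11 -3.35] M [ 0.03 -0.03 -0.02] op 0.0176
0.5625 False t 20.24 p [0.5626 0.149  0.1035] F [-0.42 -0.55 -2.5 ] M [ 0.02 -0.02 -0.01] op 0.0177
0.5625 False t 20.39 p [0.5625 0.149  0.1035] F [ 0.05 -0.85 -2.77] M [ 0.02 -0.   -0.04] op 0.0178
0.563 False t 20.64 p [0.5631 0.149  0.1035] F [-0.13  0.36 -2.32] M [-0.06 -0.02  0.06] op 0.0176
0.563 False t 20.79 p [0.563  0.149  0.1035] F [ 0.65  0.07 -3.66] M [ 0.02 -0.01 -0.05] op 0.0177
0.5635 False t 21.04 p [0.5636 0.149  0.1035] F [ 0.59 -1.39 -3.6 ] M [ 0.01  0.01 -0.01] op 0.0178
0.5635 False t 21.19 p [0.5635 0.149  0.1035] F [ 0.19  0.74 -3.15] M [ 0.    0.02 -0.  ] op 0.0177
```

```bash
python3 - <<'E'
from h import *
for x in np.arange(.564,.570,.0005):
    r=move_linear([x,.149,.1035],rate=.005,force_limit=9); hold(.1); s=st(round(x,4),r)
    if r or s['contact_force'][0]<-4 or s['moment'][1]>.25: break
save('side','d4');save('scene','s4')
E
python3 - <<'E'
import cv2,numpy as np
s=cv2.imread('pics/s4.png')[130:300,220:420];d=cv2.imread('pics/d4.png')[150:320,150:350]
cv2.imwrite('pics/c4.png',cv2.resize(np.hstack([s,d]),(800,340),interpolation=2))
E
```

```text
0.564 False t 21.54 p [0.5638 0.149  0.1035] F [-0.97  0.58 -2.66] M [0.02 0.1  0.01] op 0.0177
0.5645 False t 21.89 p [0.5639 0.149  0.1034] F [-2.15  0.69 -1.7 ] M [0.01 0.39 0.02] op 0.0179
```

View pics/c4.png

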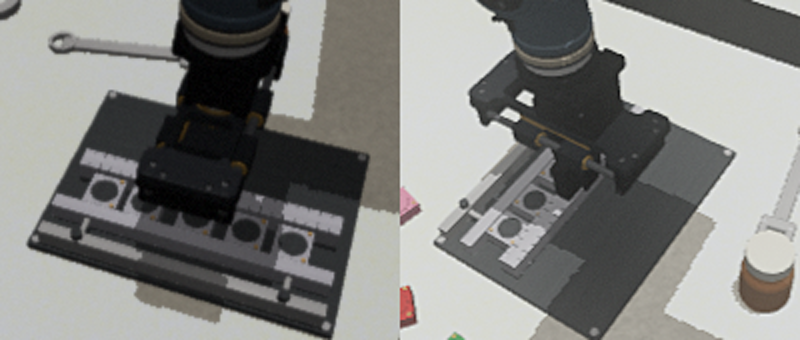

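```bash
python3 - <<'E'
from h import *
x=.5645
def F(n=6):
    a=[]
    for _ in range(n):
        hold(.03); s=get_state(); a.append(np.r_[s['contact_force'],s['moment'],s['position'][0],s['position'][2]])
    return np.mean(a,0)
while x<.572:
    x+=.0004
    r=move_linear([x,.149,.1035],rate=.004,force_limit=6); f=F(); print(round(x,4),r,f.round(3))
    if r or f[0]<-10.3: break
if not r:
    hold(.6); print(F().round(3),get_state()['clock'])
E
```

```text
0.5649 False [-4.731 -0.147  0.111  0.026  0.875  0.074  0.564  0.103]
0.5653 False [-6.123 -0.298  0.35  -0.013  1.056  0.045  0.564  0.103]
0.5657 False [-5.999e+00 -3.070e-01  8.250e-01 -2.000e-03  1.143e+00  6.700e-02
  5.640e-01  1.030e-01]
0.5661 False [-6.757e+00 -1.100e-01  1.369e+00  4.000e-03  1.228e+00  5.800e-02
  5.640e-01  1.030e-01]
0.5665 False [-7.295 -0.15   1.269  0.02   1.351  0.046  0.564  0.103]
0.5669 False [-7.416 -0.301  1.696  0.023  1.421  0.065  0.564  0.103]
0.5673 False [-7.941 -0.214  2.251  0.013  1.495  0.062  0.564  0.103]
0.5677 False [-8.631e+00 -1.520e-01  2.367e+00  6.000e-03  1.608e+00  3.000e-02
  5.640e-01  1.030e-01]
0.5681 False [-8.806 -0.24   2.415  0.016  1.677  0.061  0.565  0.103]
0.5685 False [-9.931 -0.258  3.117  0.025  1.752  0.048  0.565  0.103]
0.5689 False [-9.898e+00 -1.430e-01  3.142e+00 -6.000e-03  1.862e+00  6.300e-02
  5.650e-01  1.030e-01]
0.5693 False [-10.332  -0.196   3.397   0.027   1.947   0.03    0.565   0.103]
[-10.761  -0.161   3.763   0.031   1.958   0.048   0.565   0.103] 28.1917
```

```bash
python3 - <<'E'
from h import *
x=.5693
def F(n=6):
    a=[]
    for _ in range(n):
        hold(.03); s=get_state(); a.append(np.r_[s['contact_force'],s['moment'],s['position']])
    return np.mean(a,0)
while x<.573:
    x+=.0004
    r=move_linear([x,.149,.1035],rate=.004,force_limit=6); f=F(); print(round(x,4),r,f.round(3))
    if r or f[0]<-11.8: break
if not r:
    hold(.7); print(F().round(4),get_state()['clock'])
save('side','d5');save('scene','s5')
E
python3 - <<'E'
import cv2,numpy as np
s=cv2.imread('pics/s5.png')[180:300,220:400];d=cv2.imread('pics/d5.png')[180:300,150:330]
cv2.imwrite('pics/c5.png',cv2.resize(np.vstack([s,d]),(800,1066),interpolation=2)[:,:])
cv2.imwrite('pics/c5.png',cv2.resize(np.hstack([s,d]),(800,266),interpolation=2))
E
```

```text
0.5697 False [-1.1175e+01 -1.1700e-01  3.7000e+00  2.0000e-03  2.0390e+00  2.9000e-02
  5.6500e-01  1.4900e-01  1.0300e-01]
0.5701 False [-11.348  -0.191   3.829   0.017   2.124   0.043   0.565   0.149   0.103]
0.5705 False [-11.862   0.087   4.137   0.032   2.218   0.037   0.565   0.149   0.103]
[-1.18515e+01 -2.20800e-01  4.41800e+00  6.50000e-03  2.23500e+00
  3.39000e-02  5.65000e-01  1.49100e-01  1.02800e-01] 30.4417
```

View pics/c5.png

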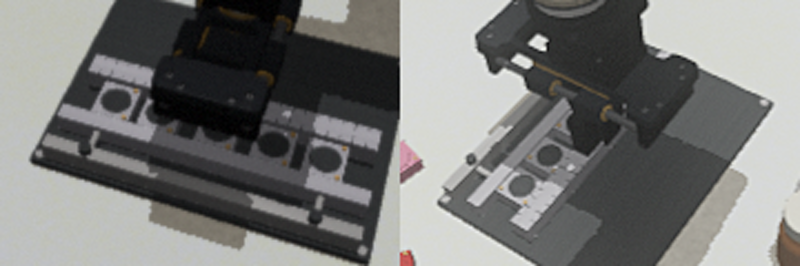

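```bash
python3 - <<'E'
from h import *
move_linear([.560,.149,.1035],rate=.02); move_linear([.50,.149,.106],rate=.06); st('back')
move_linear([.482,.149,.20],rate=.12)
goto([.58,-.12,.22],ori(-0.0015)); hold(.2); st('away')
save('side','d6');save('scene','s6')
c=[np.r_[ray('scene',d['point'],.008)[:2],d['confidence']].round(4) for d in tip_of('scene','carrier3')]; print(c)
c=[np.r_[ray('side',d['point'],.008)[:2],d['confidence']].round(4) for d in tip_of('side','carrier3')]; print(c)
E
python3 - <<'E'
import cv2,numpy as np
s=cv2.imread('pics/s6.png');d=cv2.imread('pics/d6.png')
cv2.imwrite('pics/z6.png',cv2.resize(s[165:305,225:415],None,fx=4,fy=4,interpolation=2))
cv2.imwrite('pics/y6.png',cv2.resize(d[180:330,155:330],None,fx=4,fy=4,interpolation=2))
s=s[30:270,30:330];d=d[20:260,180:480]
cv2.imwrite('pics/x6.png',cv2.resize(np.hstack([s,d]),(800,320),interpolation=2))
E
```

```text
back t 32.37 p [0.5007 0.149  0.1061] F [ 0.58 -0.91 -2.83] M [ 0.05 -0.09  0.04] op 0.0174
away t 34.62 p [ 0.5797 -0.1182  0.2199] F [-0.05  0.01 -3.27] M [-0.04  0.01  0.05] op 0.0175
[array([0.5877, 0.2324, 0.87  ]), array([0.6355, 0.3579, 0.87  ]), array([0.4771, 0.3376, 0.81  ]), array([0.5471, 0.3611, 0.81  ]), array([0.5956, 0.0622, 0.76  ]), array([0.5907, 0.1956, 0.75  ]), array([0.7288, 0.2689, 0.71  ]), array([0.588 , 0.1479, 0.69  ]), array([0.585 , 0.1006, 0.52  ])]
[array([0.4737, 0.3366, 0.84  ]), array([0.5931, 0.0647, 0.81  ]), array([0.5901, 0.1454, 0.77  ]), array([0.5822, 0.1943, 0.76  ]), array([0.7077, 0.2685, 0.73  ]), array([0.5905, 0.2351, 0.65  ]), array([0.5875, 0.0988, 0.63  ]), array([0.5464, 0.3645, 0.61  ]), array([0.6328, 0.3561, 0.54  ])]
```

View pics/z6.png

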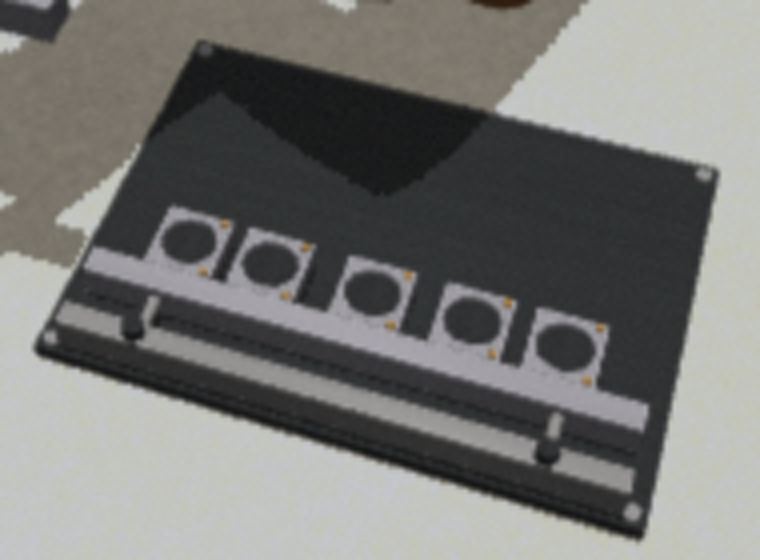

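View pics/y6.png

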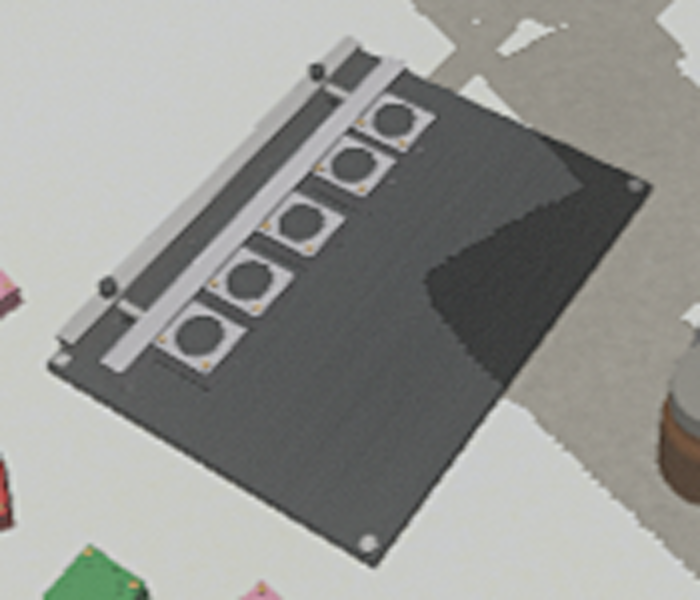

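View pics/x6.png

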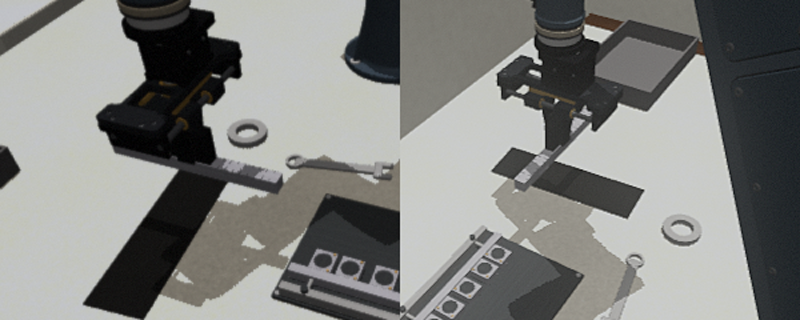

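```bash
python3 - <<'E'
from h import *
T=((225,165),4);B=((155,180),4)
def q(cam,off,sc,z,pts):
    return np.array([ray(cam,(off[0]+(p[0]+.5)/sc-.5,off[1]+(p[1]+.5)/sc-.5),z)[:2] for p in pts]).round(4).tolist()
print(q('scene',*T,.024,[(190,241),(270,264),(373,292),(473,320),(565,346)]))
print(q('side',*B,.024,[(395,121),(353,165),(301,223),(247,281),(200,335)]))
o=ori(.07-np.pi/2)
goto([.599,-.183,.19],o); hold(.2)
move_linear([.599,-.183,.108],rate=.1)
r=move_linear([.599,-.183,.0930],rate=.015,force_limit=4); s=st('down',r)
save('scene','s7')
E
python3 - <<'E'
import cv2
s=cv2.imread('pics/s7.png');cv2.imwrite('pics/z7.png',cv2.resize(s[80:275,60:260],None,fx=3,fy=3,interpolation=2))
E
```

```text
[[0.5896, 0.0627], [0.59, 0.1011], [0.5896, 0.1488], [0.5896, 0.1939], [0.5898, 0.2342]]
[[0.5884, 0.062], [0.5896, 0.1008], [0.5896, 0.1484], [0.5905, 0.1939], [0.5899, 0.233]]
down True t 38.04 p [ 0.5989 -0.183   0.0956] F [0.03 0.05 5.4 ] M [ 0.04 -0.05  0.01] op 0.0178
```

View pics/z7.png

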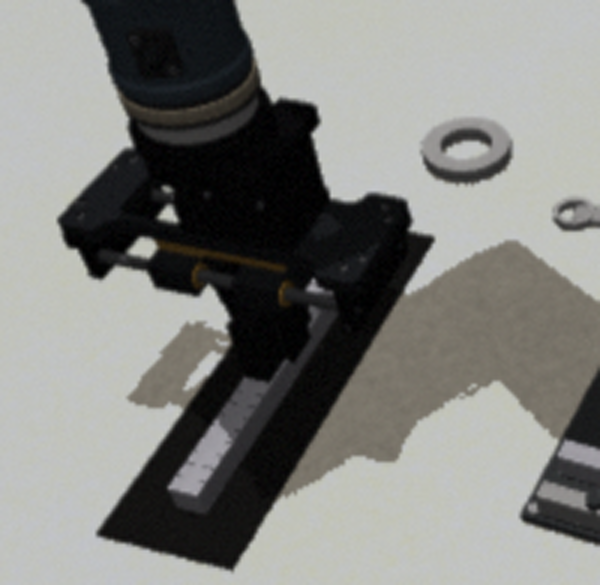

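The row is within about 1 mm in both cameras, and the straightedge is down on the mat at its original height. Releasing now.

```bash
python3 - <<'E'
from h import *
grip(0.087); hold(.3); st('open')
move_linear([.599,-.183,.20],rate=.1); hold(.4); st('up')
goto([.5,-.02,.33],ori(-.8)); hold(.2)
save('scene','s8');save('side','d8')
E
python3 - <<'E'
import cv2,numpy as np
s=cv2.imread('pics/s8.png');d=cv2.imread('pics/d8.png')
cv2.imwrite('pics/z8.png',cv2.resize(np.hstack([s[100:330,70:420],d[100:330,130:480]]),(800,263),interpolation=2))
cv2.imwrite('pics/y8.png',cv2.resize(s[140:275,80:230],None,fx=4,fy=4,interpolation=2))
E
```

```text
open t 39.69 p [ 0.5978 -0.1824  0.0943] F [ 0.25 -0.39 -0.12] M [ 0.01  0.06 -0.04] op 0.0873
up t 41.3 p [ 0.599  -0.183   0.1997] F [-0.52 -0.4  -0.55] M [ 0.08  0.11 -0.07] op 0.0871
```

View pics/z8.png

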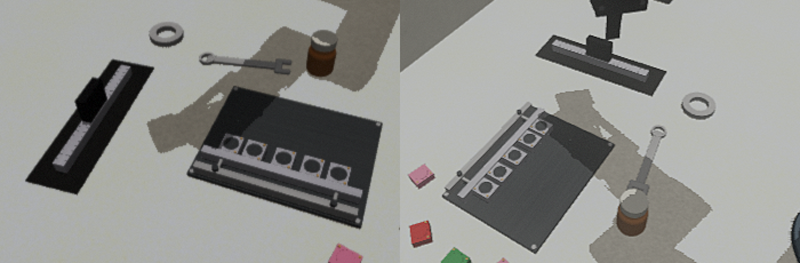

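View pics/y8.png

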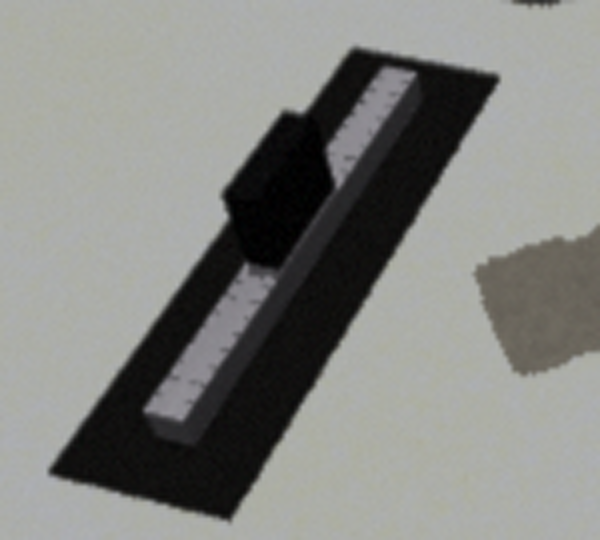

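```bash
python3 -c "
from rig import *
sign_off()"
```

```text
the job is handed in; nothing more can be done
```

The job is handed in; I don't know the verdict. The five carriers stand in a row against the stop bar, and the straightedge is back on its mat, released.

**What I did:** I took the straightedge by its grip and set it down behind the row. I pushed the carriers home slowly and raised the force in small steps to about 11.9 N at the hand, held for about 0.9 s. Then I backed off and laid the straightedge down along the mat. The clock was past 41 s when I left the mat, under the 58 s limit.

**Last checks:**
- **Row:** with the arm clear, both cameras put the carriers in one line to within about 1.2 mm. They are at x ≈ 0.590 m, which matches the bar face at about 0.608 m. They look flat and square; I did not measure each one's angle.
- **Straightedge:** in the last picture it lies flat, near the middle of the mat and along it. I judged this by eye.
- **Bystanders:** the jar, ring and wrench look undisturbed, also by eye.

**What disagreed:**
- **First contact:** the first slow push stopped on its 7 N limit at x = 0.562 m. The arm then settled about 2 mm back and 2 mm lower. On the second approach the row was felt at about 0.564 m.
- **Upward force:** the hand also felt about 7 N upward during the squeeze, probably the straightedge tilting slightly in the grip. It came back down on the mat at its original height.
- **Stop force:** it was never measured directly, only inferred from the force at the hand.

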